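# Nest the jar and find which way its cap opens

## Task

Set the small bamboo box into the square steel bracelet tray, then set the white jar that stands away from the piggy bank into the bamboo box, each fully down, so that the jar cannot spin. Then loosen that jar's cap: nobody remembers which way it turns, so try one way and, if it stops, the other, and lift the cap straight off. Finish while still holding the cap in the gripper at least 3 cm clear above the open jar, leaving the nest seated, and the other jar, the piggy bank and the hanger where they are.

Things in the scene. Friction and masses are not known exactly. Their poses are not given: they have to be found in the camera images.
- tray: stainless steel bracelet tray stuck to the shelf, open on top: outside 76 x 76 mm, 18 mm high; inside 68 x 68 mm, floor 4 mm thick. Origin at the centre of its underside, z up, x and y square to its sides
- bamboo_box: small open bamboo box, loose, 90 g: outside 62 x 62 mm, 40 mm high; inside 52 x 52 mm, walls 5 mm, floor 5 mm. Origin at the centre of its underside, z up, x and y square to its sides. Fits the tray with 3 mm to spare on each side; with both nested, the jar can still turn some 15 degrees in this play before it is held
- jar_a: white square jar, 46 x 46 mm, 76 mm high without its cap (cap_a), 0.3 kg, loose, exactly like the other jar; origin at the centre of its underside, z up, x and y square to its sides. Fits the bamboo box with 3 mm to spare on each side. One jar stands 11 to 14 cm from the piggy bank (centre to centre): leave it; the other, over 18 cm away, is the one to open
- jar_b: white square jar, 46 x 46 mm, 76 mm high without its cap (cap_b), 0.3 kg, loose, exactly like the other jar; origin at the centre of its underside, z up, x and y square to its sides. Fits the bamboo box with 3 mm to spare on each side. One jar stands 11 to 14 cm from the piggy bank (centre to centre): leave it; the other, over 18 cm away, is the one to open
- cap_a: cap of jar_a: round ribbed aluminium, 42 mm across, 16 mm high; origin at the centre of its lower rim, which rests on the jar's top; z up, x through the raised bar on top. A stem with crossbar reaches 12 mm below the rim into the jar. Still locked, it lifts the jar with it; a jar standing free turns with its cap. Opening direction unknown, may differ from cap_b; lock as told under cap_b
- cap_b: cap of jar_b: round ribbed aluminium, 42 mm across, 16 mm high; origin at the centre of its lower rim, which rests on the jar's top; z up, x through the raised bar on top. Lock of both caps: turned about 65 degrees its own opening way it meets a stop, and lifts straight off within 8 degrees of there; the other way it stops after about 7. It turns easily between stops. Opening direction not visible
- piggy_bank: red ceramic piggy bank, 120 mm long, 92 mm wide, 110 mm high, loose; origin on the shelf under its middle, snout to its -x. Leave alone
- hanger: black clip hanger lying flat, bar 320 mm long along its y, hook reaching 93 mm to its +x, 17 mm high; origin under the middle of the bar. Leave alone
Mind the look-alikes: they are no part of the job. Leave any purple look-alike of the cap_b alone.

How it is judged:
By the outcome, as a careful person would: the job done as asked, in the order asked, and still so for the second after the job is handed in, while the arm keeps its last pose, push and grip.
It also fails if it takes over 67 s, if anything falls off the work surface, if the arm or the gripper's body presses on something with over 40 N, if the wrist force passes 120 N, or if a joint passes its speed limit or range.

## Robot

A 7-joint arm with a two-finger parallel gripper is mounted at the origin on the work surface. World frame = base frame: x ahead of the robot, y to its left, z up, the work surface at z = 0. Lengths are in m, angles in rad, forces in N, time in s.
With the tool pointing down it reaches from about 0.35 to 0.9 m from the base axis. Payload 8.1 kg.
Tool frame: the origin (TCP) lies on the centre line of the jaws, within the pads' length; the fingertips stand 19 mm ahead of it and the grasp point (between the pads) is the TCP; z points along the fingers, y is the direction in which the jaws open and shut (so a half turn about z gives the same grasp; the last joint's range is limited). The gripper opens to 92 mm and grips with 3 to 60 N. Pads are 19 mm wide; open, the fingers measure 130 mm over their backs; the gripper's body (75 mm by 190 mm) begins 47 mm behind the grasp point.
Start: joints at [-1.258, 0.434, 0.025, 1.573, -0.012, 1.134, -0.075], TCP at [0.252, 0.572, 0.246] pointing down, gripper open.
Joint ranges: [-2.62, 2.62], [-0.44, 2.09], [-1.27, 1.32], [0.08, 2.57], [-1.32, 4.46], [0.12, 2], [-2.74, 2.74]. Speed limits (rad/s): [2.22, 2.22, 3.01, 3.01, 3.14, 3.14, 3.14].

## Interface

Orientations are given as a rotation vector (axis times angle).
In Python, from cell import monitor, imaging, workorder, outline_of gives the robot as it stands.
- The arm moves only by the tool move_arm, never from a script. Its argument "series" is a list of rows, each a list of 6 numbers: the shift along the world's x, y, z in cm, then the turn, a rotation vector about the world's x, y, z in degrees. A call has 1 to 8 rows; each row shifts and turns the commanded pose from where the row before left it; what a row does not reach is not made up. A row lasts 1/10 s, in which the tool goes at most 50 mm and 8.59 degrees, less where a joint would pass 70% of its speed; a pose out of reach is approached as far as the arm can. A call with a gripper value outside its range is refused whole. "grip" is the opening, from 0 (shut) to 1 (fully open), set as the call begins (left out, the last holds). The fingers move at their own pace and stop on an object; "force" is the grip in N (left out, the last holds). Time passes only in rows, so rows that do not move let the fingers close. It gives the time, the measured TCP pose, the force and the opening at its end, in the units of the state.
- monitor.observe(): the state, without advancing time (a new reading comes with each control period).
- imaging.get_image(name): name is "side" or "top"; returns a dict with "color" (400x640x3 uint8, red, green, blue), "fx", "fy", "cx", "cy" (pixels), "dist_coeffs" ([k1, k2, p1, p2, k3] as OpenCV has them; the pictures are not rectified), "rvec" (rotation vector, rad) and "tvec" (3), from world to camera coordinates, as OpenCV has them. Camera axes: x right, y down, z forward; pixel columns grow to the right and rows downward; lengths in m; the calibration is good to about 2 mm. A picture is of the moment at which its call begins. There is no depth.
- workorder.sign_off(): hands the job in, once; it reports no verdict.
Trained networks look in the newest picture that a camera, given by its name, has taken for a name from the list of things; names that differ only in an ending like _2 or _b are one class to them, and where a whole thing is asked for, a point or a joint stands for the part that bears it (a point fixed in the world has none). Each returns a list of dicts, best first, with "p" (0 to 1); they miss things now and then, are a little off and sometimes report something else, mostly with a low value. They report only what shows in the picture. A call takes as long as a camera call. They do not tell look-alikes from the thing itself.
- outline_of(camera, thing): "mask" (400x640 bool, what is visible of it) and "rect" ([left, top, width, height] in pixels, round what is visible of it).
The state is a dict: "clock": time; "joints": joint angles; "dq": joint speeds; "joint_efforts": joint torques, N m; "position": TCP position; "ee_rot": TCP orientation; "force": force on the tool from outside, world axes, zero at the start; "ft_torque": the same for the moment, N m; "width": opening from 0.0 (shut) to 1.0 (fully open).
Only numpy, scipy, OpenCV 4.12 (cv2) and the standard library are available. Lean on these libraries where they do the work, as an engineer would, in place of code of your own. Each camera call takes 0.05 s, during which the arm holds its last target. There are 200 camera calls.

## Working session

There is one attempt and no reset: what is moved stays moved. The work goes in short steps, Python scripts to look and compute and a tool call to move; the robot and the scene stay as the last step left them, time stands still between calls to the robot, and variables do not carry over. Pictures are saved under pics/ and viewed, about 8 in all and at most 12, crops included, and the job is handed in when it is done.

Besides the shell and the picture viewer there is one more tool, called after "Request:" by a JSON object that holds its "name" and its "arguments", one argument or row to a line. move_arm: Moves the arm, as the interface text tells. Its arguments: {"type":"object","properties":{"series":{"type":"array"},"grip":{"type":"number"},"force":{"type":"number"}},"required":["series"]}

```bash
ls; mkdir -p pics; cat > h.py <<'E'
import numpy as np,cv2
from cell import monitor,imaging,workorder,outline_of
def cam(n):
    im=imaging.get_image(n)
    K=np.array([[im['fx'],0,im['cx']],[0,im['fy'],im['cy']],[0,0,1.]])
    R=cv2.Rodrigues(np.array(im['rvec'],float))[0]
    return dict(img=im['color'],K=K,d=np.array(im['dist_coeffs'],float),R=R,t=np.array(im['tvec'],float).reshape(3),rv=np.array(im['rvec'],float))
def toz(c,uv,z):
    p=cv2.undistortPoints(np.array(uv,float).reshape(-1,1,2),c['K'],c['d']).reshape(-1,2)
    r=np.c_[p,np.ones(len(p))]@c['R']; o=-c['R'].T@c['t']
    return o+r*((z-o[2])/r[:,2])[:,None]
def proj(c,P): return cv2.projectPoints(np.array(P,float).reshape(-1,3),c['rv'],c['t'],c['K'],c['d'])[0].reshape(-1,2)
def save(c,n,crop=None,s=1):
    im=c['img'][:,:,::-1]
    if crop: x,y,w,h=crop; im=im[y:y+h,x:x+w]
    cv2.imwrite('pics/'+n,cv2.resize(im,None,fx=s,fy=s,interpolation=cv2.INTER_CUBIC))
E
python3 - <<'E'
from h import *
for n in('top','side'):
    c=cam(n); save(c,n+'1.png')
    print(n,'cam at',-c['R'].T@c['t'])
    for th in('tray','bamboo_box','jar_a','cap_a','piggy_bank','hanger'):
        for o in outline_of(n,th):
            m=o['mask'].astype(np.uint8); ys,xs=np.nonzero(m)
            print(th,round(o['p'],2),o['rect'],xs.mean().round(1),ys.mean().round(1),[round(v,1) if not isinstance(v,tuple) else tuple(round(q,1) for q in v) for v in cv2.minAreaRect(np.c_[xs,ys].astype(np.float32))])
s=monitor.observe();print(s['clock'],s['position'],s['ee_rot'],s['width'])
E
```

```text
pics
top cam at [0.44769884 0.08227155 0.9886735 ]
tray 0.66 [342.0, 192.6, 35.9, 36.6] 357.1 211.9 [(357.0, 212.0), (28.4, 28.7), 68.7]
bamboo_box 0.58 [412.5, 231.9, 31.4, 29.8] 428.3 245.0 [(428.5, 245.0), (26.4, 25.9), 63.4]
jar_a 0.76 [237.5, 165.0, 24.4, 23.7] 252.1 178.5 [(252.0, 178.3), (20.9, 24.2), 47.1]
jar_a 0.73 [258.0, 245.4, 24.6, 21.1] 273.3 256.7 [(269.7, 256.4), (22.0, 19.1), 6.7]
cap_a 0.75 [246.3, 222.7, 12.0, 13.1] 252.1 228.0 [(252.0, 228.0), (14.0, 14.0), 90.0]
cap_a 0.73 [257.7, 248.7, 19.2, 17.7] 267.6 255.9 [(267.0, 256.0), (18.0, 18.0), 90.0]
cap_a 0.62 [235.3, 162.9, 21.1, 17.8] 245.6 171.2 [(245.6, 171.3), (16.5, 16.1), 26.6]
cap_a 0.46 [293.6, 236.9, 17.9, 17.9] 303.0 246.3 [(303.0, 246.0), (16.0, 16.0), 90.0]
piggy_bank 0.94 [188.2, 168.6, 35.4, 42.9] 204.3 188.0 [(204.8, 188.8), (44.5, 38.2), 45.0]
hanger 0.88 [315.0, 117.8, 109.6, 42.2] 369.2 146.3 [(368.6, 137.8), (113.0, 43.5), 0.7]
side cam at [0.52488978 0.72349753 0.82404265]
tray 0.79 [318.7, 180.3, 32.9, 29.9] 334.6 194.0 [(334.7, 194.0), (27.3, 32.4), 78.7]
bamboo_box 0.74 [370.9, 243.8, 24.2,
[... 524 characters left out ...]
, 25.2, 24.5] 342.0 287.8 [(342.2, 287.8), (19.8, 19.1), 45.0]
cap_a 0.72 [266.7, 257.7, 19.4, 20.5] 276.0 269.5 [(276.0, 269.5), (21.0, 20.0), 90.0]
cap_a 0.68 [358.2, 228.5, 22.7, 22.0] 367.5 240.5 [(367.5, 241.0), (18.0, 19.0), 90.0]
cap_a 0.18 [253.5, 305.2, 63.8, 52.6] 285.6 327.7 [(285.8, 328.9), (54.3, 63.9), 86.2]
piggy_bank 0.65 [265.4, 262.7, 29.6, 37.2] 278.1 285.4 [(277.0, 281.5), (35.0, 26.0), 90.0]
piggy_bank 0.57 [254.3, 302.3, 65.3, 59.9] 285.6 327.5 [(286.4, 329.0), (54.1, 64.8), 85.9]
hanger 0.68 [238.1, 139.2, 50.9, 88.3] 266.9 182.8 [(257.5, 179.9), (44.6, 89.5), 14.9]
0.7 [0.25251285 0.57175431 0.24577916] [6.48673011e-01 3.07388215e+00 1.37628331e-04] 1.0027713539615877
```

```bash
python3 - <<'E'
import cv2
for n,(x,y,w,h) in dict(top=(170,100,290,190),side=(220,110,240,260)).items():
    im=cv2.imread(f'pics/{n}1.png')[y:y+h,x:x+w]
    s=2.7 if n=='top' else 2.3
    cv2.imwrite(f'pics/{n}1c.png',cv2.resize(im,None,fx=s,fy=s,interpolation=cv2.INTER_CUBIC))
E
```

```text
(no output)
```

View pics/top1c.png

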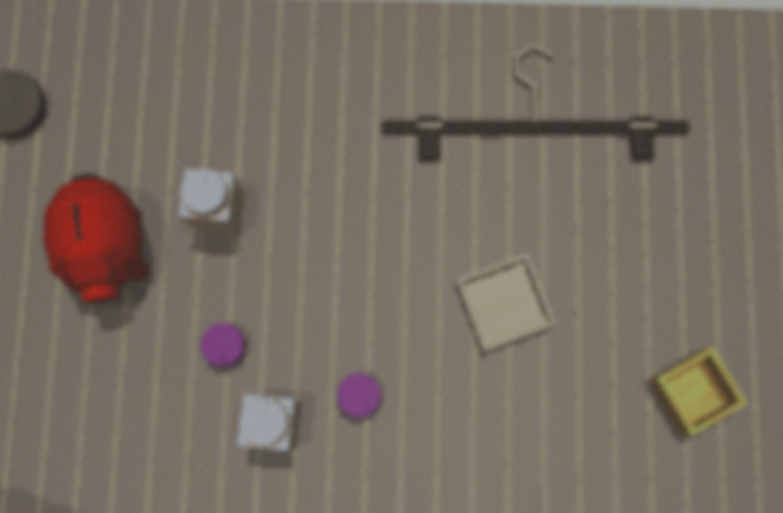

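View pics/side1c.png

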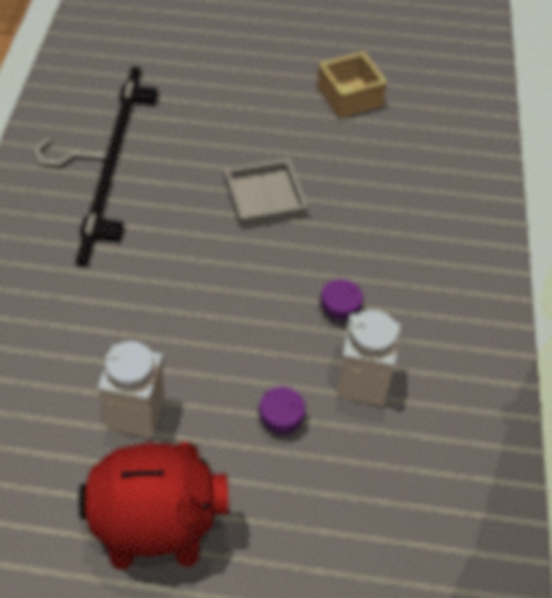

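The piggy's jar is at top (246,171), about 50 px from the bank. The jar to open is at (268,256). Purple decoys are at (252,228) and (303,246), the tray is at (357,212) and the bamboo box at (428,245). Next I fit models to the masks.

```bash
cat > fit.py <<'E'
from h import *
from scipy.optimize import minimize
def prism(w,z0,z1): return [np.array([(sx*w/2,sy*w/2,z) for sx in(-1,1) for sy in(-1,1) for z in(z0,z1)])]
def cyl(r,z0,z1): a=np.linspace(0,2*np.pi,40); return np.array([(r*np.cos(t),r*np.sin(t),z) for t in a for z in(z0,z1)])
M=dict(tray=prism(.076,0,.018),bamboo_box=prism(.062,0,.04),jar=prism(.046,0,.076)+[cyl(.021,.076,.092)],cap=[cyl(.021,.076,.092)])
def sil(c,parts,q,z=0):
    x,y,a=q; R=np.array([[np.cos(a),-np.sin(a),0],[np.sin(a),np.cos(a),0],[0,0,1]]); S=6
    im=np.zeros((400*S,640*S),np.uint8)
    for P in parts:
        uv=(proj(c,P@R.T+[x,y,z])+.5)*S-.5
        cv2.fillConvexPoly(im,cv2.convexHull((uv*16).round().astype(np.int32)),255,shift=4)
    return cv2.resize(im,(640,400),interpolation=cv2.INTER_AREA)/255.
def fit(cms,name,q0,z=0):
    def f(p): 
        q=np.array([p[0]/1000,p[1]/1000,p[2]/30])
        return sum(np.abs(sil(c,M[name],q,z)-m).sum() for c,m in cms)
    best=None
    for a in ([0] if name=='cap' else np.deg2rad([0,22.5,45,67.5])):
        r=minimize(f,[q0[0]*1000,q0[1]*1000,a*30],method='Nelder-Mead',options=dict(xatol=.1,fatol=.2,maxfev=150,initial_simplex=np.array([q0[0]*1000,q0[1]*1000,a*30])+np.array([[0,0,0],[6,0,0],[0,6,0],[0,0,6]])))
        if best is None or r.fun<best.fun: best=r
    return np.r_[best.x[:2]/10, np.rad2deg(best.x[2]/30)%90, best.fun]
def near(o,uv): # mask whose centroid is nearest
    def d(m): ys,xs=np.nonzero(m); return np.hypot(xs.mean()-uv[0],ys.mean()-uv[1])
    L=[k for k in o if d(k['mask'])<12]
    return max(L,key=lambda k:k['p'])['mask'].astype(float) if L else None
E
cat > f1.py <<'E'
from fit import *
T=cam('top');S=cam('side')
for n,th,ut,us in (('tray','tray',(357,212),(334.6,194)),('bamboo_box','bamboo_box',(428,245),(372,146.6)),('jar','jar_a',(273,257),(380,262)),('cap','cap_a',(267.6,256),(381.3,255)),('jar','jar_a',(252,178),(278,285))):
    mt=near(outline_of('top',th),ut); ms=near(outline_of('side',th),us)
    q0=toz(T,[ut],.03)[0]
    L=[(T,mt),(S,ms)]
    for k in (L[:1],L[1:],L):
        k=[x for x in k if x[1] is not None]
        if k: print(n,fit(k,n,q0).round(2),len(k),[int(x[1].sum()) for x in k])
E
time python3 f1.py
```

```text
tray [58.41 -1.31 21.89 35.71] 1 [840]
tray [58.58 -1.3  21.82 44.92] 1 [779]
tray [58.49 -1.31 21.78 91.16] 2 [840, 779]
bamboo_box [ 49.96 -19.99  31.15  30.37] 1 [691]
bamboo_box [ 50.07 -19.91  30.71  37.14] 1 [610]
bamboo_box [ 49.99 -19.98  31.48  73.11] 2 [691, 610]
jar [ 46.    20.92  86.34 295.22] 1 [128]
jar [ 45.88  21.03  81.   431.42] 1 [441]
jar [ 46.03  20.97  85.34 730.85] 2 [128, 441]
cap [46.01 21.06 19.42 16.2 ] 1 [266]
cap [46.18 21.14  4.32 38.93] 1 [325]
cap [46.08 21.08  7.38 59.15] 2 [266, 325]
jar [ 66.91  27.48  86.54 237.09] 1 [316]
jar [6.7230e+01 2.7760e+01 2.1000e-01 4.4047e+02] 1 [557]
jar [ 67.16  27.58  87.32 699.66] 2 [316, 557]
real	0m37.430s
user	1m5.120s
sys	0m18.345s
```

```bash
cat > f2.py <<'E'
from fit import *
T=cam('top');S=cam('side'); L=[]
for n,c,uj,uc in (('top',T,(270,257),(267.6,256)),('side',S,(380,265),(381.3,255))):
    j=near(outline_of(n,'jar_a'),uj);k=near(outline_of(n,'cap_a'),uc)
    print(n,None if j is None else j.sum(),None if k is None else k.sum())
    if j is not None and k is not None: L.append((c,np.maximum(j,k)))
q0=[.461,.211]
for k in [L[:1],L[1:],L]:
    if k: print(fit(k,'jar',q0).round(2))
print('purple',toz(T,[(252,228),(303,246)],.01).round(3),'piggy',toz(T,[(204,188)],.055).round(3))
big=[]
for c,r in((T,(225,205,220,65)),):
    s=3.6; x0,y0,w,h=r; im=cv2.resize(c['img'][y0:y0+h,x0:x0+w,::-1],None,fx=s,fy=s,interpolation=cv2.INTER_CUBIC); im2=im.copy()
    for P,q in((M['jar'][0],(.461,.211,86)),(M['bamboo_box'][0],(.5,-.1998,31)),(M['tray'][0],(.585,-.0131,21.8))):
        a=np.deg2rad(q[2]);R=np.array([[np.cos(a),-np.sin(a),0],[np.sin(a),np.cos(a),0],[0,0,1]])
        uv=(proj(c,P@R.T+[q[0],q[1],0])+.5-[x0,y0])*s
        for i in range(8):
            for b in(1,2,4):
                if not i&b: cv2.line(im2,tuple(int(v) for v in uv[i]),tuple(int(v) for v in uv[i|b]),(0,0,255),1)
    cv2.imwrite('pics/ov.png',np.vstack([im,im2]))
E
python3 f2.py
```

```text
top 128.0 228.0
side 429.0 359.0
[45.99 20.92 87.35 67.54]
[46.07 20.89 84.5  85.76]
[ 46.08  20.91  84.73 156.02]
purple [[0.535 0.266 0.01 ]
 [0.49  0.129 0.01 ]] piggy [[0.632 0.389 0.055]]
```

View pics/ov.png

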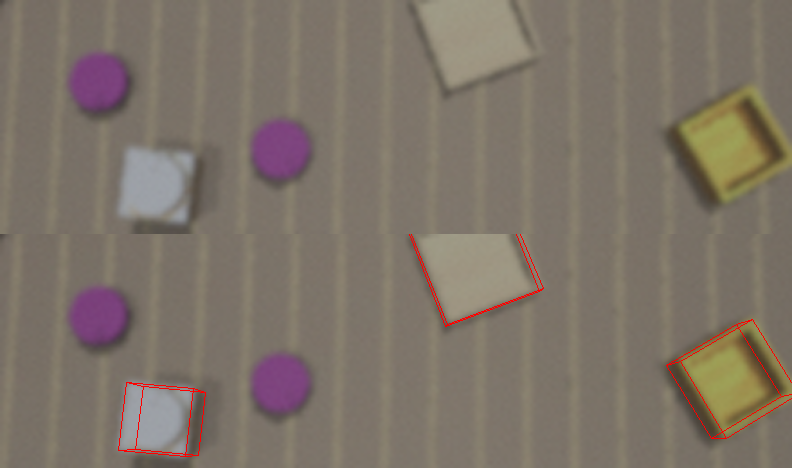

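The jar to open is the white one at top px (268,256), world (0.460, 0.210), about 25 cm from the piggy. The jar at (246,171) is the one to leave, and the purple caps are decoys. The overlay agrees with the fits. Starting with the box.

Request:
{"name": "move_arm", "arguments": {
  "series": [
    [1.5,-4.6,0,0,0,-5],
    [1.5,-4.6,0,0,0,-5],
    [1.5,-4.6,0,0,0,-5],
    [1.5,-4.6,0,0,0,-5],
    [1.5,-4.6,0,0,0,-5],
    [1.5,-4.6,0,0,0,-5],
    [1.5,-4.6,0,0,0,-5.2],
    [1.5,-4.6,0,0,0,0]
  ],
  "grip": 1,
  "force": 15
}}

```text
clock: 2.4
position: [0.3728, 0.2019, 0.2461]
ee_rot: [1.552, 2.731, 0.002]
force: [1.5, -0.1, 0.0]
width: 1.0
```

Request:
{"name": "move_arm", "arguments": {
  "series": [
    [1.5,-4.6,0,0,0,0],
    [1.5,-4.6,0,0,0,0],
    [1.5,-4.6,-1,0,0,0],
    [1.5,-4.6,-1,0,0,0],
    [1.5,-4.6,-1,0,0,0],
    [1.5,-4.6,-1,0,0,0],
    [1.5,-4.6,-1,0,0,0],
    [1.5,-4.6,-1,0,0,0]
  ]
}}

```text
clock: 3.2
position: [0.4931, -0.1661, 0.1855]
ee_rot: [1.546, 2.734, 0.001]
force: [-0.0, 1.2, 0.8]
width: 1.006
```

Request:
{"name": "move_arm", "arguments": {
  "series": [
    [0.7,-3.4,-3,0,0,0],
    [0,0,-3,0,0,0],
    [0,0,-3,0,0,0],
    [0,0,-2,0,0,0],
    [0,0,0,0,0,0]
  ]
}}

```text
clock: 3.7
position: [0.4979, -0.1977, 0.0735]
ee_rot: [-1.546, -2.73, 0.002]
force: [-0.8, 0.5, -0.3]
width: 0.998
```

```bash
python3 -c "
from h import *
for i in range(2):
  s=monitor.observe();print(s['position'].round(4),s['ee_rot'].round(3),s['joints'].round(2),s['force'].round(2));cam('top')
import fit
c=cam('side');save(c,'b.png',(300,80,140,120),5)
"
```

```text
[ 0.4979 -0.1977  0.0735] [-1.546e+00 -2.730e+00  2.000e-03] [-0.06  0.54  0.47  2.   -0.37  0.69  1.19] [-0.77  0.52 -0.25]
[ 0.4988 -0.1981  0.0751] [-1.547e+00 -2.732e+00  1.000e-03] [-0.06  0.54  0.48  2.   -0.37  0.7   1.19] [ 0.74 -0.25  0.24]
```

View pics/b.png

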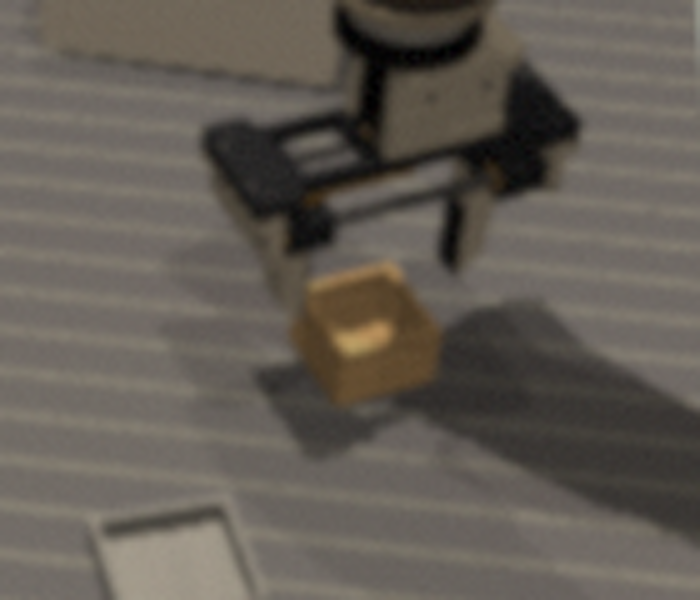

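The fingers straddle the box, which sits around crop (370,330). Next I lower and grip high on the walls.

Request:
{"name": "move_arm", "arguments": {
  "series": [
    [0,-0.2,-2,0,0,0],
    [0,0,-1.9,0,0,0],
    [0,0,0,0,0,0]
  ]
}}

```text
clock: 4.15
position: [0.4993, -0.1999, 0.0365]
ee_rot: [-1.547, -2.734, -0.0]
force: [-0.5, -0.7, 0.4]
width: 0.999
```

Request:
{"name": "move_arm", "arguments": {
  "series": [
    [0,0,0,0,0,0],
    [0,0,0,0,0,0],
    [0,0,0,0,0,0],
    [0,0,0,0,0,0],
    [0,0,0,0,0,0],
    [0,0,0,0,0,0]
  ],
  "grip": 0,
  "force": 15
}}

```text
clock: 4.75
position: [0.4999, -0.2003, 0.0374]
ee_rot: [1.547, 2.733, 0.001]
force: [-1.7, 1.6, 7.5]
width: 0.67
```

```bash
python3 -c "
from h import *
P=[]
for i in range(4):
  s=monitor.observe();P.append(s['position']);cam('top')
print(np.mean(P,0).round(4),s['width'],s['force'].round(1))
"
```

```text
[ 0.4999 -0.2003  0.0374] 0.6771297546077554 [-0.6  1.9  7.3]
```

Request:
{"name": "move_arm", "arguments": {
  "series": [
    [0,0,2,0,0,0],
    [0,0,3,0,0,0],
    [1.7,3.7,1,0,0,-3],
    [1.7,3.7,0,0,0,-3],
    [1.7,3.7,0,0,0,-3.2],
    [1.7,3.7,0,0,0,0],
    [1.7,3.9,0,0,0,0],
    [0,0,0,0,0,0]
  ]
}}

```text
clock: 5.75
position: [0.5865, -0.0053, 0.0962]
ee_rot: [-1.749, -2.608, -0.005]
force: [-0.4, 0.2, -1.3]
width: 0.675
```

```bash
cat > f3.py <<'E'
from fit import *
import sys
S=cam('side');T=cam('top');s=monitor.observe();print(s['position'].round(4),s['ee_rot'].round(3),s['width'],s['force'].round(1))
a=2*np.rad2deg(np.arctan2(s['ee_rot'][1],s['ee_rot'][0]))-90; print('jaw',a%180)
save(S,'c.png',(270,110,140,110),5)
b=outline_of('side','bamboo_box')
for o in b: print(o['p'],o['rect'])
E
python3 f3.py
```

```text
[ 0.5845 -0.0119  0.0964] [-1.758e+00 -2.603e+00  1.000e-03] 0.6728209998514141 [-0.6 -0.8 -0.9]
jaw 21.94009368163796
0.57 [320.8, 163.7, 28.0, 30.5]
0.51 [252.7, 304.0, 67.4, 54.9]
```

View pics/c.png

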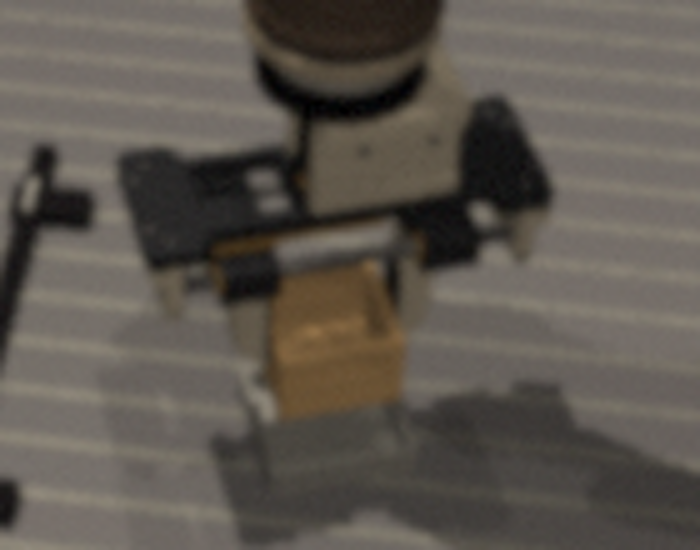

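```bash
python3 - <<'E'
from h import *
S=cam('side');s=monitor.observe();p=s['position'];print(p.round(4))
W=toz(S,[(325.3,193.4),(350.1,190.4)],p[2]-.0373);print(W.round(4))
W2=toz(S,[(270+277/5-.5,110+345/5-.5),(270+400/5-.5,110+333/5-.5)],p[2]-.0373+.04);print(W2.round(4))
a=np.deg2rad(111.9);n=np.array([np.cos(a),np.sin(a)]);
print([(w.mean(0)[:2]-p[:2])@n-.031 for w in(W,W2)],[(w.mean(0)[:2]-p[:2])@[n[1],-n[0]] for w in(W,W2)])
E
```

```text
[ 0.5839 -0.0144  0.0967]
[[0.6036 0.0353 0.0594]
 [0.5448 0.0161 0.0594]]
[[0.607  0.024  0.0994]
 [0.5497 0.0068 0.0994]]
[np.float64(0.009821063669062477), np.float64(-0.0012580894090489063)] [np.float64(0.005955443687869353), np.float64(0.005975995628595809)]
```

```bash
python3 - <<'E'
from h import *
from fit import M
P=[]
for i in range(3): S=cam('side');P.append(monitor.observe()['position'])
p=np.mean(P,0);print(p.round(4))
a=np.deg2rad(21.9);R=np.array([[np.cos(a),-np.sin(a),0],[np.sin(a),np.cos(a),0],[0,0,1]])
x0,y0,w,h=300,150,70,55;s=10
im=cv2.resize(S['img'][y0:y0+h,x0:x0+w,::-1],None,fx=s,fy=s,interpolation=cv2.INTER_CUBIC)
for (cx,cy,cz,B,col) in((p[0],p[1],p[2]-.0373,M['bamboo_box'][0],(0,0,255)),(.585,-.0131,0,M['tray'][0],(255,255,0))):
    uv=(proj(S,B@R.T+[cx,cy,cz])+.5-[x0,y0])*s
    for i in range(8):
        for b in(1,2,4):
            if not i&b: cv2.line(im,tuple(int(v) for v in uv[i]),tuple(int(v) for v in uv[i|b]),col,1)
cv2.imwrite('pics/d.png',im)
E
```

```text
[ 0.584  -0.0148  0.0968]
```

View pics/d.png

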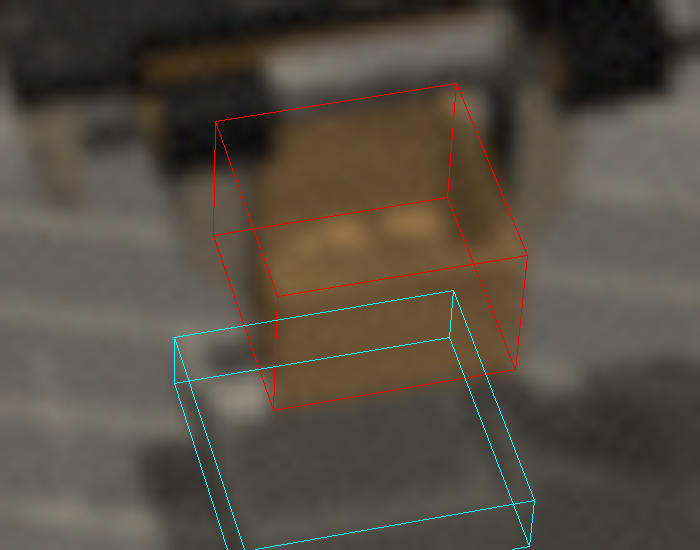

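The wireframe overlay matches the held box, with bottom corners at (273,410) and (515,370). It's about 1.5 mm off the tray's centre, so I correct that and lower it.

Request:
{"name": "move_arm", "arguments": {
  "series": [
    [0.1,0.15,-2,0,0,0],
    [0,0,-1.3,0,0,0],
    [0,0,-0.7,0,0,0],
    [0,0,-0.7,0,0,0],
    [0,0,0,0,0,0],
    [0,0,0,0,0,0]
  ]
}}

```text
clock: 6.7
position: [0.5856, -0.012, 0.0499]
ee_rot: [1.762, 2.601, 0.0]
force: [-0.1, -0.9, -1.4]
width: 0.676
```

Request:
{"name": "move_arm", "arguments": {
  "series": [
    [0,0,-0.5,0,0,0],
    [0,0,-0.3,0,0,0],
    [0,0,0,0,0,0],
    [0,0,0,0,0,0]
  ]
}}

```text
clock: 7.1
position: [0.5854, -0.0117, 0.0417]
ee_rot: [-1.762, -2.601, 0.0]
force: [-0.3, -0.4, -0.8]
width: 0.678
```

Request:
{"name": "move_arm", "arguments": {
  "series": [
    [0,0,-0.1,0,0,0],
    [0,0,0,0,0,0]
  ]
}}

```text
clock: 7.3
position: [0.5855, -0.0118, 0.0414]
ee_rot: [1.762, 2.601, 0.001]
force: [-2.2, 0.4, 6.4]
width: 0.675
```

Request:
{"name": "move_arm", "arguments": {
  "series": [
    [0,0,0,0,0,0],
    [0,0,0,0,0,0],
    [0,0,0,0,0,0],
    [0,0,2,0,0,0],
    [0,0,4,0,0,0],
    [0,0,5,0,0,0],
    [-1,4,3,0,0,0],
    [-1,4,0,0,0,0]
  ],
  "grip": 1
}}

```text
clock: 8.1
position: [0.5683, 0.0668, 0.1847]
ee_rot: [1.764, 2.593, 0.009]
force: [1.1, 1.5, -1.3]
width: 0.999
```

Request:
{"name": "move_arm", "arguments": {
  "series": [
    [-2.1,2.8,0,0,0,-5.4],
    [-2.1,2.8,0,0,0,-5.4],
    [-2.1,2.8,0,0,0,-5.4],
    [-2.1,2.8,0,0,0,-5.4],
    [-2.1,2.8,0,0,0,-5.2],
    [0,0,0,0,0,0],
    [0,0,0,0,0,0],
    [0,0,0,0,0,0]
  ]
}}

```text
clock: 8.9
position: [0.4613, 0.2066, 0.1803]
ee_rot: [2.317, 2.121, 0.0]
force: [0.7, 0.2, 0.1]
width: 0.999
```

```bash
cat > f4.py <<'E'
from fit import *
from scipy.spatial.transform import Rotation as Rn
P=[];L=[]
for i in range(2):
    for n in('top','side'):
        c=cam(n);P.append(monitor.observe()['position']);
        if i==0:
            L.append((n,c,outline_of(n,'bamboo_box'),outline_of(n,'jar_a'),outline_of(n,'cap_a')))
s=monitor.observe();r=s['ee_rot'];print('tcp',np.mean(P,0).round(4),'jaw',np.rad2deg(2*np.arctan2(r[1],r[0]))-90,s['joints'].round(2),s['clock'])
pt={'top':proj(L[0][1],[.585,-.0131,.024])[0],'side':proj(L[1][1],[.585,-.0131,.024])[0]}
for n,c,b,j,k in L:
    m=near(b,pt[n]); 
    if m is not None:
        for z in (.004,.018): print(n,'box z',z,fit([(c,m)],'bamboo_box',[.585,-.0131],z).round(2))
    for o in j+k: print(n,'jar/cap',round(o['p'],2),o['rect'])
E
python3 f4.py
```

```text
tcp [0.4611 0.2068 0.1802] jaw -5.045242130945539 [-1.1   0.37  0.76  1.99 -0.32  0.9  -0.26] 9.4
top box z 0.004 [58.49 -1.19 21.4  28.96]
top box z 0.018 [58.28 -1.07 21.29 35.2 ]
top jar/cap 0.58 [234.6, 161.3, 26.2, 26.0]
top jar/cap 0.76 [294.5, 238.4, 17.5, 18.1]
top jar/cap 0.75 [236.6, 163.0, 18.5, 17.7]
side jar/cap 0.81 [364.8, 257.5, 29.8, 32.9]
side jar/cap 0.67 [265.8, 263.8, 27.4, 37.2]
side jar/cap 0.55 [329.6, 277.7, 22.2, 19.1]
side jar/cap 0.54 [371.2, 243.1, 24.6, 20.4]
side jar/cap 0.5 [358.0, 230.0, 19.1, 20.4]
```

Request:
{"name": "move_arm", "arguments": {
  "series": [
    [-0.05,0.25,-3,0,0,0],
    [0,0,-3,0,0,0],
    [0,0,-3,0,0,0],
    [0,0,-2.8,0,0,0],
    [0,0,0,0,0,0],
    [0,0,0,0,0,0]
  ]
}}

```text
clock: 10.0
position: [0.4603, 0.2096, 0.0625]
ee_rot: [2.317, 2.121, -0.001]
force: [0.1, -0.0, 0.6]
width: 1.001
```

Request:
{"name": "move_arm", "arguments": {
  "series": [
    [0,0,0,0,0,0],
    [0,0,0,0,0,0],
    [0,0,0,0,0,0],
    [0,0,0,0,0,0],
    [0,0,0,0,0,0],
    [0,0,0,0,0,0],
    [0,0,0,0,0,0],
    [0,0,0,0,0,0]
  ],
  "grip": 0,
  "force": 30
}}

```text
clock: 10.8
position: [0.4604, 0.21, 0.0623]
ee_rot: [2.317, 2.122, 0.001]
force: [0.5, -0.3, 2.1]
width: 0.503
```

```bash
python3 - <<'E'
from h import *
P=[]
for i in range(3): T=cam('top');P.append(monitor.observe()['position'])
s=monitor.observe();print(np.mean(P,0).round(4),s['width'],s['force'].round(1))
E
```

```text
[0.4604 0.21   0.0623] 0.5020010172590436 [1.  0.2 1.9]
```

Request:
{"name": "move_arm", "arguments": {
  "series": [
    [0,0,2,0,0,0],
    [0,0,3,0,0,0],
    [0,0,3,0,0,0],
    [1.5,-2.25,0,0,0,3],
    [2,-4,0,0,0,6],
    [2,-4,0,0,0,6],
    [2,-4,0,0,0,6],
    [2,-4,0,0,0,5.6]
  ]
}}

```text
clock: 11.75
position: [0.555, 0.026, 0.1417]
ee_rot: [-1.76, -2.601, 0.001]
force: [1.6, 1.0, -2.5]
width: 0.501
```

Request:
{"name": "move_arm", "arguments": {
  "series": [
    [2,-3,0,0,0,0],
    [1,-1,0,0,0,0],
    [0,0,0,0,0,0],
    [0,0,0,0,0,0],
    [0,0,0,0,0,0]
  ]
}}

```text
clock: 12.25
position: [0.5842, -0.0105, 0.1416]
ee_rot: [-1.763, -2.598, 0.0]
force: [0.4, 0.0, -2.5]
width: 0.499
```

```bash
python3 - <<'E'
from h import *
from fit import M
P=[]
for i in range(3): S=cam('side');P.append(monitor.observe()['position'])
s=monitor.observe();r=s['ee_rot'];p=np.mean(P,0);ja=np.rad2deg(2*np.arctan2(r[1],r[0]))-90;print(p.round(4),'jaw',ja,s['width'],s['joints'].round(2),s['force'].round(1))
def Rz(d): a=np.deg2rad(d);return np.array([[np.cos(a),-np.sin(a),0],[np.sin(a),np.cos(a),0],[0,0,1]])
x0,y0,w,h=295,140,75,60;s=10
im=cv2.resize(S['img'][y0:y0+h,x0:x0+w,::-1],None,fx=s,fy=s,interpolation=cv2.INTER_CUBIC)
for (cx,cy,cz,B,col,a) in((p[0],p[1],p[2]-.0623,M['jar'][0],(0,0,255),ja),(.585,-.0119,.004,M['bamboo_box'][0],(255,255,0),21.5)):
    uv=(proj(S,B@Rz(a).T+[cx,cy,cz])+.5-[x0,y0])*s
    for i in range(8):
        for b in(1,2,4):
            if not i&b: cv2.line(im,tuple(int(v) for v in uv[i]),tuple(int(v) for v in uv[i|b]),col,1)
cv2.imwrite('pics/e.png',im)
E
```

```text
[ 0.5845 -0.0108  0.1419] jaw -338.3172033276916 0.5039422167695464 [-0.47  0.52  0.57  1.83 -0.35  0.9   0.64] [ 0.2  0.1 -2.9]
```

View pics/e.png

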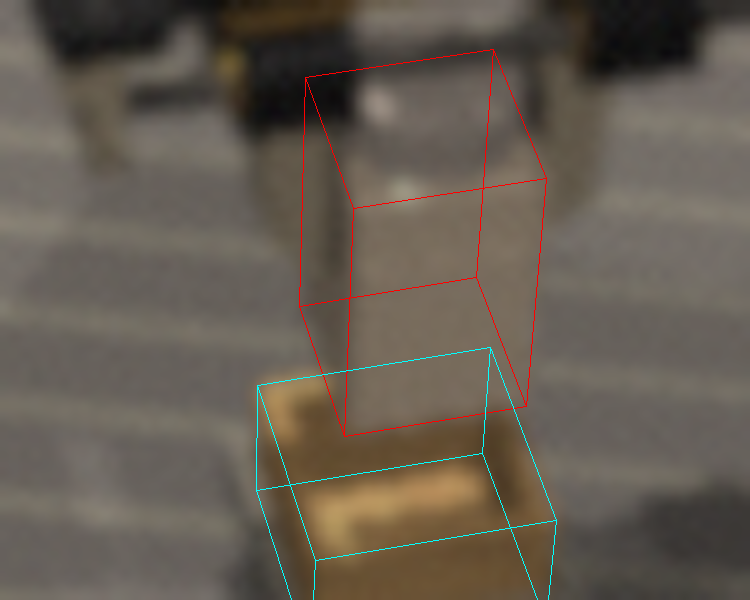

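The wireframes match the held jar and the box, so I lower it.

Request:
{"name": "move_arm", "arguments": {
  "series": [
    [0.05,-0.1,-2,0,0,0],
    [0,0,-1,0,0,0],
    [0,0,-0.7,0,0,0],
    [0,0,-0.7,0,0,0],
    [0,0,0,0,0,0]
  ]
}}

```text
clock: 12.9
position: [0.5851, -0.0134, 0.0974]
ee_rot: [-1.766, -2.597, 0.001]
force: [-1.7, -0.4, -2.7]
width: 0.502
```

Request:
{"name": "move_arm", "arguments": {
  "series": [
    [0,0,-0.6,0,0,0],
    [0,0,-0.8,0,0,0],
    [0,0,-0.7,0,0,0],
    [0,0,-0.4,0,0,0],
    [0,0,0,0,0,0],
    [0,0,0,0,0,0]
  ]
}}

```text
clock: 13.5
position: [0.5857, -0.0136, 0.0731]
ee_rot: [-1.767, -2.598, 0.0]
force: [-0.9, -0.3, -3.6]
width: 0.499
```

Request:
{"name": "move_arm", "arguments": {
  "series": [
    [0,0,-0.2,0,0,0],
    [0,0,-0.05,0,0,0],
    [0,0,0,0,0,0]
  ]
}}

```text
clock: 13.8
position: [0.5861, -0.0136, 0.0713]
ee_rot: [1.766, 2.597, 0.001]
force: [-1.2, 0.7, 4.5]
width: 0.498
```

Request:
{"name": "move_arm", "arguments": {
  "series": [
    [0,0,0,0,0,0],
    [0,0,0,0,0,0],
    [0,0,0,0,0,0],
    [0,0,0,0,0,0],
    [0,0,1.6,0,0,0],
    [0,0,2,0,0,0],
    [0,0,0,0,0,0],
    [0,0,0,0,0,0]
  ],
  "grip": 1
}}

```text
clock: 14.6
position: [0.5858, -0.0134, 0.1068]
ee_rot: [1.766, 2.598, 0.001]
force: [-0.6, 0.1, -0.7]
width: 0.999
```

```bash
python3 - <<'E'
from h import *
from fit import M
P=[]
for i in range(3): S=cam('side');P.append(monitor.observe()['position'])
s=monitor.observe();p=np.mean(P,0);print(p.round(4),s['width'],s['joints'].round(2),s['force'].round(1),s['ft_torque'].round(2))
def Rz(d): a=np.deg2rad(d);return np.array([[np.cos(a),-np.sin(a),0],[np.sin(a),np.cos(a),0],[0,0,1]])
x0,y0,w,h=295,140,75,60;s=10
im=cv2.resize(S['img'][y0:y0+h,x0:x0+w,::-1],None,fx=s,fy=s,interpolation=cv2.INTER_CUBIC)
for (cx,cy,cz,B,col,a) in((.5855,-.0130,.009,M['jar'][0],(0,0,255),21.5),(.585,-.0119,.004,M['bamboo_box'][0],(255,255,0),21.5)):
    uv=(proj(S,B@Rz(a).T+[cx,cy,cz])+.5-[x0,y0])*s
    for i in range(8):
        for b in(1,2,4):
            if not i&b: cv2.line(im,tuple(int(v) for v in uv[i]),tuple(int(v) for v in uv[i|b]),col,1)
cv2.imwrite('pics/f.png',im)
E
```

```text
[ 0.5852 -0.0134  0.106 ] 0.9988004874552893 [-0.44  0.57  0.55  1.86 -0.39  0.83  0.68] [ 0.1 -0.3  0.9] [-0.06  0.02 -0.  ]
```

View pics/f.png

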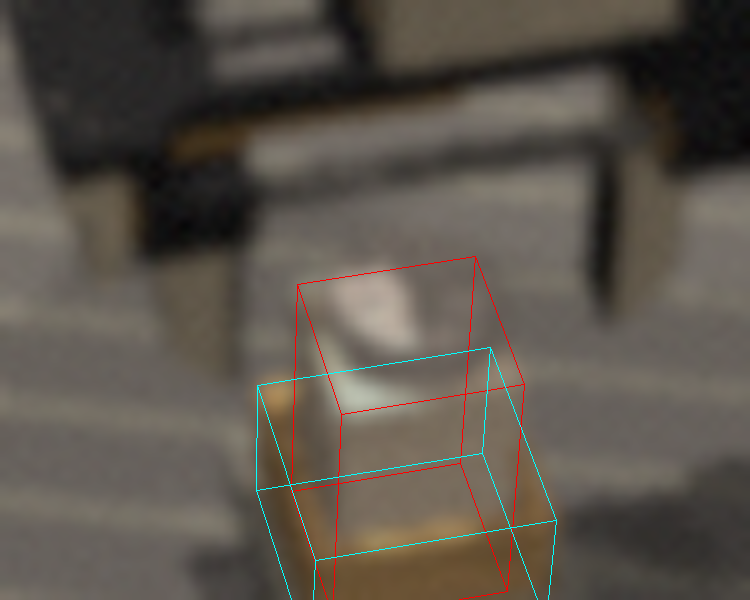

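The jar is seated in the box and the fingers straddle the cap. Closing on it.

Request:
{"name": "move_arm", "arguments": {
  "series": [
    [0,0,0,0,0,0],
    [0,0,0,0,0,0],
    [0,0,0,0,0,0],
    [0,0,0,0,0,0],
    [0,0,0,0,0,0],
    [0,0,0,0,0,0],
    [0,0,0,0,0,0],
    [0,0,0,0,0,0]
  ],
  "grip": 0,
  "force": 30
}}

```text
clock: 15.55
position: [0.5857, -0.0135, 0.1067]
ee_rot: [1.767, 2.598, 0.0]
force: [-0.3, 0.5, -0.2]
width: 0.45
```

Request:
{"name": "move_arm", "arguments": {
  "series": [
    [0,0,0,0,0,5],
    [0,0,0,0,0,5],
    [0,0,0,0,0,5],
    [0,0,0,0,0,0]
  ]
}}

```text
clock: 15.95
position: [0.5856, -0.0137, 0.1067]
ee_rot: [-1.411, -2.807, -0.0]
force: [0.5, -0.2, 0.2]
width: 0.446
```

```bash
cat > st.py <<'E'
from h import *
s=monitor.observe();r=s['ee_rot'];print(s['clock'],s['position'].round(4),'jaw',(np.rad2deg(2*np.arctan2(r[1],r[0]))-90)%180,s['width'].__round__(3),s['force'].round(1),s['ft_torque'].round(2),s['joints'].round(2)[-1])
E
python3 st.py
```

```text
15.95 [ 0.5856 -0.0137  0.1067] jaw 36.64133727204808 0.446 [ 0.5 -0.2  0.2] [-0.04 -0.03 -0.  ] 0.89
```

Request:
{"name": "move_arm", "arguments": {
  "series": [
    [0,0,0,0,0,4],
    [0,0,0,0,0,3],
    [0,0,0,0,0,3],
    [0,0,0,0,0,0]
  ]
}}

```text
clock: 16.35
position: [0.5857, -0.0136, 0.1067]
ee_rot: [-1.165, -2.918, -0.0]
force: [-0.3, -0.7, 0.1]
width: 0.448
```

```bash
python3 st.py
```

```text
16.35 [ 0.5857 -0.0136  0.1067] jaw 46.475031350614756 0.448 [-0.3 -0.7  0.1] [-0.07 -0.03  0.01] 1.02
```

Request:
{"name": "move_arm", "arguments": {
  "series": [
    [0,0,0,0,0,4],
    [0,0,0,0,0,4],
    [0,0,0,0,0,4],
    [0,0,0,0,0,0]
  ]
}}

```text
clock: 16.75
position: [0.5857, -0.0136, 0.1067]
ee_rot: [-0.854, -3.023, -0.0]
force: [-0.2, -0.8, 1.1]
width: 0.451
```

```bash
python3 st.py
```

```text
16.75 [ 0.5857 -0.0136  0.1067] jaw 58.462847368751056 0.451 [-0.2 -0.8  1.1] [-0.09 -0.04 -0.01] 1.19
```

Request:
{"name": "move_arm", "arguments": {
  "series": [
    [0,0,0,0,0,4],
    [0,0,0,0,0,4],
    [0,0,0,0,0,4],
    [0,0,0,0,0,4],
    [0,0,0,0,0,4],
    [0,0,0,0,0,0]
  ]
}}

```text
clock: 17.35
position: [0.5857, -0.0136, 0.1067]
ee_rot: [0.317, 3.126, 0.0]
force: [0.7, 0.0, 0.7]
width: 0.445
```

```bash
python3 st.py
```

```text
17.35 [ 0.5857 -0.0136  0.1067] jaw 78.41356451029966 0.445 [0.7 0.  0.7] [-0.03  0.06  0.01] 1.48
```

Request:
{"name": "move_arm", "arguments": {
  "series": [
    [0,0,0,0,0,4],
    [0,0,0,0,0,3],
    [0,0,0,0,0,3],
    [0,0,0,0,0,0]
  ]
}}

```text
clock: 17.75
position: [0.5857, -0.0135, 0.1067]
ee_rot: [-0.045, -3.141, -0.0]
force: [0.1, 0.5, 1.1]
width: 0.448
```

```bash
python3 st.py
```

```text
17.75 [ 0.5857 -0.0135  0.1067] jaw 88.37347707165361 0.448 [0.1 0.5 1.1] [ 0.06 -0.03 -0.04] 1.62
```

Request:
{"name": "move_arm", "arguments": {
  "series": [
    [0,0,0,0,0,3],
    [0,0,0,0,0,3],
    [0,0,0,0,0,3],
    [0,0,0,0,0,0]
  ]
}}

```text
clock: 18.15
position: [0.5853, -0.014, 0.1067]
ee_rot: [0.201, -3.134, 0.0]
force: [-3.0, -1.3, 4.2]
width: 0.446
```

```bash
python3 st.py; python3 - <<'E'
from h import *
a=cam('side');b=cam('top')
x=[cv2.resize(i[y:y+40,x:x+46,::-1],None,fx=8,fy=8,interpolation=cv2.INTER_CUBIC) for i,x,y in((a['img'],308,152),(b['img'],332,190))]
cv2.imwrite('pics/g.png',np.hstack(x))
E
```

```text
18.15 [ 0.5853 -0.014   0.1067] jaw 97.34861899473299 0.446 [-3.  -1.3  4.2] [-0.38  0.55 -0.12] 1.75
```

View pics/g.png

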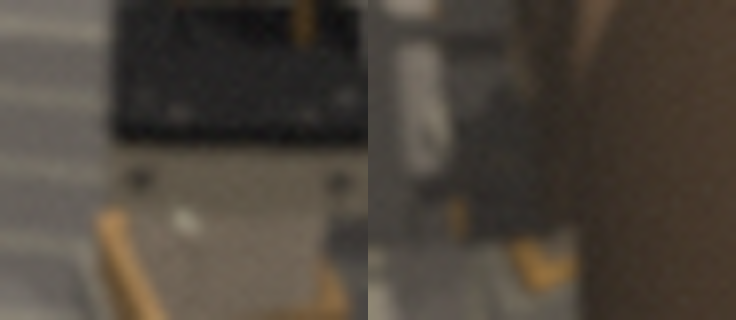

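Free turn of about 70° with resistance beginning at 76° means this is the opening direction, since the wrong way would have stopped by about 22°. I ease off 2° and lift slowly.

Request:
{"name": "move_arm", "arguments": {
  "series": [
    [0,0,0,0,0,-2],
    [0,0,0.2,0,0,0],
    [0,0,0.3,0,0,0],
    [0,0,0,0,0,0]
  ]
}}

```text
clock: 18.65
position: [0.5861, -0.0132, 0.112]
ee_rot: [-0.153, 3.137, 0.0]
force: [-0.5, -0.6, -0.0]
width: 0.448
```

```bash
python3 st.py
```

```text
18.65 [ 0.5861 -0.0132  0.112 ] jaw 95.57551866584501 0.448 [-0.5 -0.6 -0. ] [0.12 0.02 0.01] 1.72
```

Request:
{"name": "move_arm", "arguments": {
  "series": [
    [0,0,0.5,0,0,0],
    [0,0,1,0,0,0],
    [0,0,1,0,0,0],
    [0,0,1.5,0,0,0],
    [0,0,1.5,0,0,0],
    [0,0,1.5,0,0,0],
    [0,0,0,0,0,0],
    [0,0,0,0,0,0]
  ]
}}

```text
clock: 19.45
position: [0.5859, -0.0135, 0.1821]
ee_rot: [-0.153, 3.137, 0.0]
force: [0.6, 0.4, -0.5]
width: 0.446
```

```bash
python3 st.py; python3 - <<'E'
from h import *
a=cam('side');save(a,'i.png',(220,110,220,260),2.3)
E
python3 - <<'E'
import sys; sys.path.insert(0,'.')
from fit import *
T=cam('top')
for k in('piggy_bank','jar_a','hanger','cap_a'):
  for o in outline_of('top',k): print(k,round(o['p'],2),o['rect'])
E
```

```text
19.45 [ 0.5859 -0.0135  0.1821] jaw 95.57241580119867 0.446 [ 0.6  0.4 -0.5] [0.03 0.03 0.01] 1.7
piggy_bank 0.59 [187.4, 166.1, 36.8, 46.1]
jar_a 0.7 [236.8, 168.3, 26.0, 20.4]
jar_a 0.4 [351.4, 215.9, 11.2, 5.4]
hanger 0.77 [311.2, 145.7, 42.7, 13.1]
cap_a 0.72 [297.6, 239.4, 14.5, 17.4]
cap_a 0.71 [244.4, 218.5, 15.0, 17.2]
cap_a 0.65 [235.8, 164.8, 18.3, 11.7]
cap_a 0.17 [348.5, 219.2, 15.1, 8.1]
```

View pics/i.png

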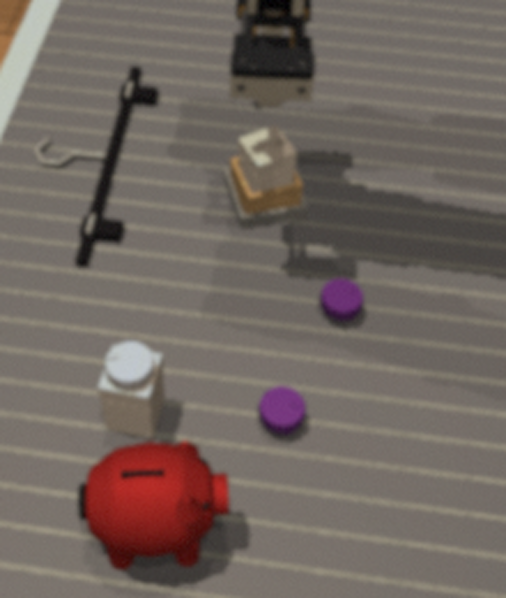

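The picture shows the open jar nested at crop (265,165), the cap held above it, and the piggy, other jar, hanger and purple caps where they were. Handing in.

```bash
python3 -c "
from cell import workorder
print(workorder.sign_off())"
```

```text
the job is handed in; nothing more can be done
None
```

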